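Take the sample carrier off the lock hook

TASK

Take the sample carrier off its lock hook by pushing it back until the hook's sprung keeper is fully pressed in, keeping it pressed while you lift the carrier straight up past the hook's noses, then hang it by its cross bar in the open cradle and let go. Work gently: feel for the keeper's stop, do not ram the keeper, wrench the carrier against the noses or drop it into the cradle, and leave the other things on the table where they are.

Things in the scene. Friction and masses are not known exactly. Their poses are not given: they have to be found in the camera images.
- hook_stand: Lock hook on a fixed stand: dark base 125x90x12 mm, column at its rear, grey head on top with two steel prongs pointing to -x. Origin on the table under the middle of the hook's pocket; x from prong tips back to the column, y along the hung bar, z up. Hook top 124 mm over the table. Meant for less than 30 N. Its head is clamped by hand up to 3.5 mm off nominal in x.
- hook_pocket (a point): Middle of the pocket, at the height of the prong floors that carry the carrier's bar, 100 mm over the table. Prongs 10 mm wide, inner faces 48 mm apart, outer 68 mm (y). Upturned tips nominally 10 mm ahead (-x) of it. This and the next two points are nominal, fixed to the stand: prongs, noses and keeper all shift together by up to 3.5 mm either way in x, unseen in these poses.
- hook_nose (a point): Nominal rear edge of the noses, underside, 5 mm behind (+x) the pocket's middle, 116 mm over the table. The noses run back from the tips' tops over the pocket, 8 mm thick; their flat undersides are 6 mm above the resting 10 mm bar. The bar's front must be behind this edge before lifting; lifting too early jams. The bar is free once lifted 24 mm; until then it slides up the pressed keeper.
- keeper_stop (a point): Nominal place of the keeper's front face when fully pressed, 17.5 mm behind (+x) the pocket's middle. Keeper: black plate between the prongs, 36 mm wide, 100 to 124 mm high, face at +10 mm at rest; slides 7.5 mm in +x to a hard stop. Spring 2.5 N at rest, 5.5 N at the stop, then force rises steeply. There the bar clears the noses by 2.5 mm. Feel for it; keep over 6 N on it as you lift.
- carrier: Loose sample carrier, aluminium and steel, about 0.25 kg (0.2 to 0.35), 141 mm tall, hanging upright on the hook with some mm of play. Origin at the middle of its underside, 24 mm over the table as it hangs; z up its length, x its thickness, y along its cross bar; front and back alike. Window frame 40 mm wide, 8 mm thick, 0 to 55 mm high, then a 16 mm wide stem, cross bar and grip tab.
- carrier_bar (a point): Centre of the carrier's square cross bar, 10x10 mm, 78 mm long along y, 81 mm above the carrier's origin.
- carrier_tab (a point): Point to grip on the carrier's upright grip tab, 13 mm below its top and 128 mm above the carrier's origin. The tab is 12 mm thick (x), 24 mm wide (y) and runs from the bar's top (86 mm) to 141 mm; free on all sides, to be gripped from above.
- cradle: Open cradle, fixed: dark base 90x90x12 mm with two aluminium uprights (inner faces 48 mm apart, outer 68 mm, along y), each with an open notch on top. Origin on the table under the middle of the notches; z up, y through both notches. A carrier hung here has its bar on both notch floors, its frame between the uprights, its origin 24 mm over the table; either way round is right.
- cradle_seat (a point): Middle between the notches at the height of their floors, 100 mm over the table, where the bar's underside comes to lie. Notches are about 16 mm wide (x) at the floor and flare to about 40 mm at 124 mm height.
- marker: Bystander, to be left alone: black-capped pen, 137 mm long, 13 mm thick, lying. Origin at the middle of its underside.
- tweezers: Bystander, to be left alone: steel tweezers, 120 mm long, lying. Origin at the middle of its underside.
- hex_key: Bystander, to be left alone: L-shaped hex key, 92 by 34 mm, lying. Origin at the middle of its underside.
- caliper: Bystander, to be left alone: slide caliper, 200 mm long, lying. Origin at the middle of its underside.
- tape: Bystander, to be left alone: roll of clear tape, 86 mm across, 19 mm high, lying flat. Origin at the middle of its underside.
- tin: Bystander, to be left alone: flat tin box, 57x87x23 mm. Origin at the middle of its underside.
- driver: Bystander, to be left alone: screwdriver, 207 mm long, 27 mm handle, lying. Origin at the middle of its underside.
Not all that is in view belongs to the job. What is shaped like the cradle but pink is not meant.

How it is judged:
On the way, in this order (a step that is already met when the one before it is completed fails the run):
1. the carrier is pushed back against the keeper, still down on the hook (x of carrier in the frame of hook_stand above 0.0055 m and z of carrier in the frame of hook_stand below 0.032 m and horizontal distance between carrier and hook_stand below 0.025 m), for 0.1 s.
2. the carrier is lifted clear above the hook (z of carrier in the frame of hook_stand above 0.05 m and horizontal distance between carrier and hook_stand below 0.1 m), for 0.1 s.
At the end, for the whole second after the job is handed in: The carrier hangs upright (within 0.1 rad) and at rest in the cradle: its origin within 8 mm (x) and 10 mm (y) of the cradle's middle and 20 to 28 mm high over its underside, so that the bar lies on both notch floors; bar along the cradle's y within 0.2 rad (x of carrier in the frame of cradle between -0.008 and 0.008 m and y of carrier in the frame of cradle between -0.01 and 0.01 m and z of carrier in the frame of cradle between 0.02 and 0.028 m and angle between carrier's own z axis and vertical below 0.1 rad and angle between the y axis of carrier and the y axis of cradle, either way round below 0.2 rad and linear speed of carrier below 0.03 m/s); the robot touches nothing.
It fails at once if more than 30 N between the carrier and the hook (keeper rammed, noses wrenched) (contact force between carrier and hook_stand above 30 N).
It fails at once if more than 30 N between the robot and the hook (contact force between any of the arm, the fingers and hook_stand above 30 N).
It fails at once if the carrier hits or is pressed into the cradle with more than 30 N (contact force between carrier and cradle above 30 N).
It fails at once if a bystander is moved by more than 25 mm (distance of any of marker, tweezers, hex_key, caliper, tape, tin, driver from where it was at the start of the episode above 0.025 m).
It also fails if it takes over 58 s, if anything falls off the work surface, if the arm or the gripper's body presses on something with over 40 N, if the wrist force passes 120 N, or if a joint passes its speed limit or range.

ROBOT

A 6-joint arm with a two-finger parallel gripper is mounted at the origin on a cart in front of the work surface, level with it; the furniture and walls round the work are solid. World frame = base frame: x ahead of the robot, y to its left, z up, the work surface at z = 0. Lengths are in m, angles in rad, forces in N, time in s.
With the tool pointing down it reaches from about 0.375 to 0.975 m from the base axis. Payload 3.8 kg.
Tool frame: the origin (TCP) lies on the front face of the gripper's body, between the roots of the fingers; the fingertips stand 73 mm ahead of it and the grasp point (between the pads) lies 54 mm ahead of it; z points along the fingers, y is the line along which they close (so a half turn about z gives the same grasp; the last joint's range is limited). The gripper opens to 85 mm and grips with 20 to 120 N. Pads are 22 mm wide; open, the fingers measure 114 mm over their backs; the gripper's body (76 mm by 85 mm) begins 54 mm behind the grasp point. The pads swing forward as they close: fully open they stand 13 mm farther back than shut.
Start: joints at [-1.371, 0.264, 1.604, -0, 1.274, -0.037], TCP at [0.158, -0.656, 0.304] pointing down, gripper open.
Joint ranges: [-2.63, 2.63], [-0.94, 2.18], [0.31, 2.57], [-1.31, 4.45], [0, 2.66], [-2.55, 2.55]. Speed limits (rad/s): [2.57, 2.57, 3.14, 3.14, 3.14, 3.14].

INTERFACE

Orientations are given as a rotation vector (axis times angle).
In Python, from cell import r gives the robot as it stands.
- The arm moves only by the tool jog_arm, never from a script. Its argument "deltas" is one flat list of numbers, 7 for each row, row after row: the shift along the tool's x, y, z in cm, then the turn, a rotation vector about the tool's x, y, z in rad, then the opening, from 0 (shut) to 1 (fully open). A call has 1 to 10 rows; each row shifts and turns the commanded pose from where the row before left it, along the tool's axes as they then stand; what a row does not reach is not made up. A row lasts 1/8 s, in which the tool goes at most 62.5 mm and 10.7 degrees, less where a joint would pass 70% of its speed; a pose out of reach is approached as far as the arm can. A call with a gripper value outside its range is refused whole. The fingers move at their own pace and stop on an object; "grip_force" is the grip in N (left out, the last holds). Time passes only in rows, so rows that do not move let the fingers close. It gives the time, the measured TCP pose, the force, the opening and the grip force at its end, in the units of the state.
- r.get_obs(): the state, without advancing time (a new reading comes with each control period).
- r.snapshot(name): name is "scene" or "top"; returns the picture (400x640x3 uint8, red, green, blue); there is no depth.
- r.camera_params(name): a dict with "camera_matrix" (3x3 intrinsics, pixels), "world_from_camera" (4x4, takes a point from camera to world coordinates). Camera axes: x right, y up, looking along -z (the intrinsics and any distortion apply to the point x, -y, -z); pixel columns grow to the right and rows downward; lengths in m; the calibration is good to about 2 mm. A picture is of the moment at which its call begins. camera_params takes no time and is no camera call.
- r.finish_job(): hands the job in; it is judged then, once.
The state is a dict: "time_s": time; "qpos": joint angles; "joint_vel": joint speeds; "joint_efforts": joint torques, N m; "tcp_pos": TCP position; "tool_rot": TCP orientation; "ft_force": force on the tool from outside, world axes, zero at the start; "moment": the same for the moment, N m; "finger_gap": finger opening in m; "grip_force": force on a finger pad.
Only numpy, scipy, OpenCV 4.12 (cv2) and the standard library are available. Lean on these libraries where they do the work, as an engineer would, in place of code of your own. Each camera call takes 0.05 s, during which the arm holds its last target. There are 200 camera calls.

## Working session

There is one attempt and no reset: what is moved stays moved. The work goes in short steps, Python scripts to look and compute and a tool call to move; the robot and the scene stay as the last step left them, time stands still between calls to the robot, and variables do not carry over. Pictures are saved under pics/ and viewed, at most 10 in all, crops included, and the job is handed in when it is done.

Besides the shell and the picture viewer there is one more tool, called after "Request:" as name(argument=value, ...) on one line, values as JSON. jog_arm: Moves the arm, as the interface text tells. Its arguments: {"type":"object","properties":{"deltas":{"type":"array"},"grip_force":{"type":"number"}},"required":["deltas"]}

```bash
ls; mkdir -p pics
python3 - <<'E'
from cell import r
import cv2,numpy as np
for n in("scene","top"):
    im=r.snapshot(n); cv2.imwrite(f"pics/{n}0.png",im[:,:,::-1]); p=r.camera_params(n); print(n,{k:np.round(v,4).tolist() if not isinstance(v,str) else v for k,v in p.items()})
o=r.get_obs();print(o)
E
```

```text
pics
scene {'camera_matrix': [[394.5561, 0.0, 323.2634], [0.0, 394.5561, 200.3803], [0.0, 0.0, 1.0]], 'world_from_camera': [[-0.8754, 0.2036, -0.4384, -0.1434], [-0.4833, -0.3806, 0.7884, 1.0188], [-0.0063, 0.9021, 0.4316, 0.7113], [0.0, 0.0, 0.0, 1.0]]}
top {'camera_matrix': [[364.3827, 0.0, 317.569], [0.0, 364.3827, 199.9891], [0.0, 0.0, 1.0]], 'world_from_camera': [[0.0081, 0.9894, -0.1448, 0.2716], [-0.9999, 0.0102, 0.0138, -0.0672], [0.0151, 0.1447, 0.9894, 1.4593], [0.0, 0.0, 0.0, 1.0]]}
{'time_s': 0.1, 'qpos': array([-1.37088326e+00,  2.64713627e-01,  1.60526323e+00, -1.40289795e-05,
        1.27373041e+00, -3.68883562e-02]), 'joint_vel': array([ 0.0001977 , -0.00082128, -0.00590026, -0.00226281,  0.00230976,
        0.0013061 ]), 'joint_efforts': array([ 4.40806771e-04, -5.16706610e+01, -3.68590164e+01, -5.36442417e-05,
        6.31798306e-03,  1.31250420e-05]), 'tcp_pos': array([ 0.15824819, -0.65564243,  0.30264833]), 'tool_rot': array([-3.11750527e+00, -3.70855923e-01,  2.91253250e-04]), 'ft_force': array([-0.6415777 ,  0.43491854, -0.36192939]), 'moment': array([-0.0321646 ,  0.01053269, -0.03406388]), 'grip_force': 0.0, 'finger_gap': 0.08523225394620132}
```

View pics/scene0.png

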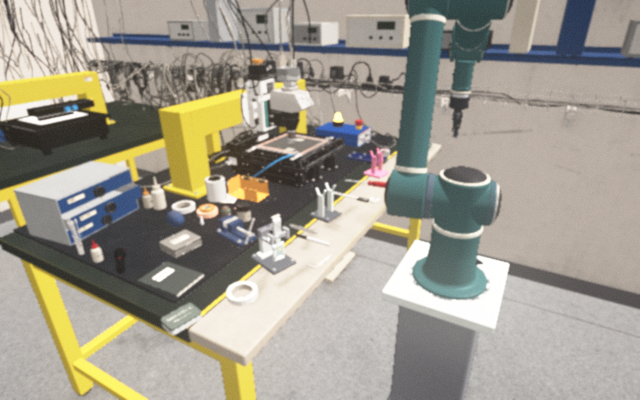

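View pics/top0.png

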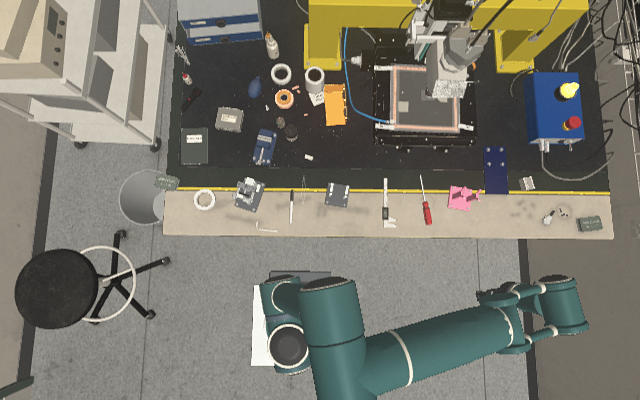

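The scene view has the hook stand at about (275,240) and the cradle at (326,205). In the top view they are at (249,194) and (338,194), with the pink decoy at (463,197). I'll zoom in on both.

Run:
```python
import cv2,numpy as np
s=cv2.imread("pics/scene0.png");t=cv2.imread("pics/top0.png")
def c(im,x,y,w,h,W,H):
    return cv2.resize(im[y:y+h,x:x+w],(W,H),interpolation=cv2.INTER_CUBIC)
a=np.hstack([c(s,240,205,66,72,400,436)[:300*2], c(s,300,172,66,72,400,436)])
cv2.imwrite("pics/c1.png",a)
b=np.hstack([c(t,225,170,48,48,400,400), c(t,314,170,48,48,400,400)])
cv2.imwrite("pics/c2.png",b)
```

```text
(no output)
```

View pics/c1.png

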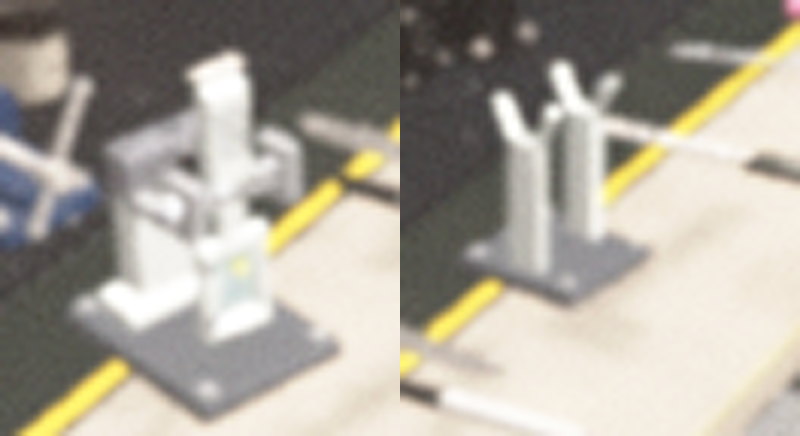

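View pics/c2.png

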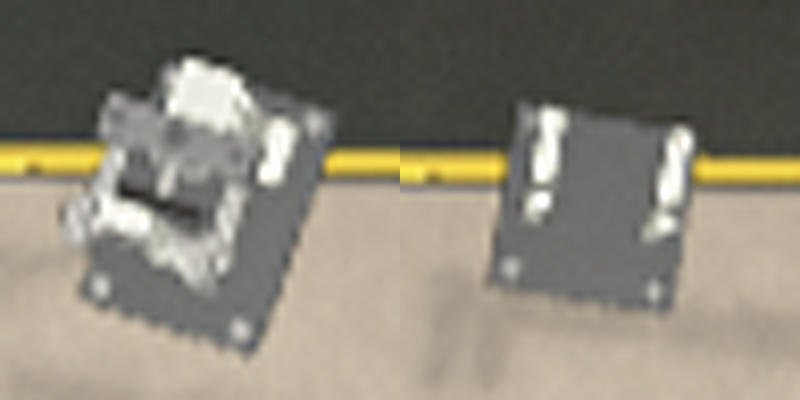

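```bash
cat > h.py <<'E'
import cv2,numpy as np
from cell import r
def ray(n,uv):
    p=r.camera_params(n);K=np.array(p["camera_matrix"]);T=np.array(p["world_from_camera"])
    d=np.linalg.inv(K)@[uv[0],uv[1],1]; d=T[:3,:3]@(d*[1,-1,-1]); return T[:3,3],d
def onz(n,uv,z):
    o,d=ray(n,uv); return o+d*(z-o[2])/d[2]
def proj(n,P):
    p=r.camera_params(n);K=np.array(p["camera_matrix"]);T=np.array(p["world_from_camera"])
    c=T[:3,:3].T@(np.array(P)-T[:3,3])*[1,-1,-1]; q=K@c; return q[:2]/q[2]
E
python3 - <<'E'
from h import *
out=[]
for n,boxes in(("top",((225,170,48,48),(314,170,48,48))),("scene",((240,205,66,72),(300,172,66,72)))):
    im=cv2.imread(f"pics/{n}0.png")
    for (x,y,w,h) in boxes:
        k=8;c=cv2.resize(im[y:y+h,x:x+w],None,fx=k,fy=k,interpolation=cv2.INTER_CUBIC)
        hsv=cv2.cvtColor(c,cv2.COLOR_BGR2HSV)
        b,g,rr=[c[:,:,i].astype(int) for i in range(3)]
        m=((np.abs(b-rr)<22)&(b>=rr-6)&(hsv[:,:,2]>82)&(hsv[:,:,2]<130)).astype(np.uint8)
        m=cv2.morphologyEx(m,cv2.MORPH_OPEN,np.ones((9,9)))
        cs,_=cv2.findContours(m,0,2); C=max(cs,key=cv2.contourArea)
        R=cv2.boxPoints(cv2.minAreaRect(C)); hull=cv2.convexHull(C)
        ap=cv2.approxPolyDP(hull,14,True)[:,0]
        px=(ap+.5)/k-.5+[x,y]
        print(n,[(np.round(p,1).tolist(),np.round(onz(n,p,.012)[:2],4).tolist()) for p in px])
        v=c.copy();cv2.drawContours(v,[C],-1,(0,0,255),1);cv2.polylines(v,[ap],True,(0,255,0),1);out.append(cv2.resize(v,(400,300)))
cv2.imwrite("pics/c3.png",np.vstack([np.hstack(out[:2]),np.hstack(out[2:])]))
E
```

```text
top [([264.4, 185.3], [0.541, 0.1272]), ([255.9, 209.4], [0.4428, 0.1581]), ([250.4, 210.4], [0.4386, 0.1799]), ([237.7, 205.9], [0.4562, 0.2313]), ([236.4, 198.1], [0.4879, 0.2375])]
top [([327.4, 184.8], [0.5459, -0.1268]), ([334.4, 182.9], [0.5539, -0.1551]), ([345.6, 184.8], [0.5467, -0.2001]), ([345.7, 206.6], [0.458, -0.2004]), ([327.7, 203.8], [0.4684, -0.1281]), ([325.1, 200.4], [0.482, -0.1175])]
scene [([250.6, 253.3], [0.5825, 0.1967]), ([258.6, 262.4], [0.5284, 0.2256]), ([249.2, 257.6], [0.571, 0.2181])]
scene [([308.8, 213.6], [0.5592, -0.1298]), ([313.8, 216.3], [0.5309, -0.1193]), ([311.1, 216.9], [0.5376, -0.1101])]
```

View pics/c3.png

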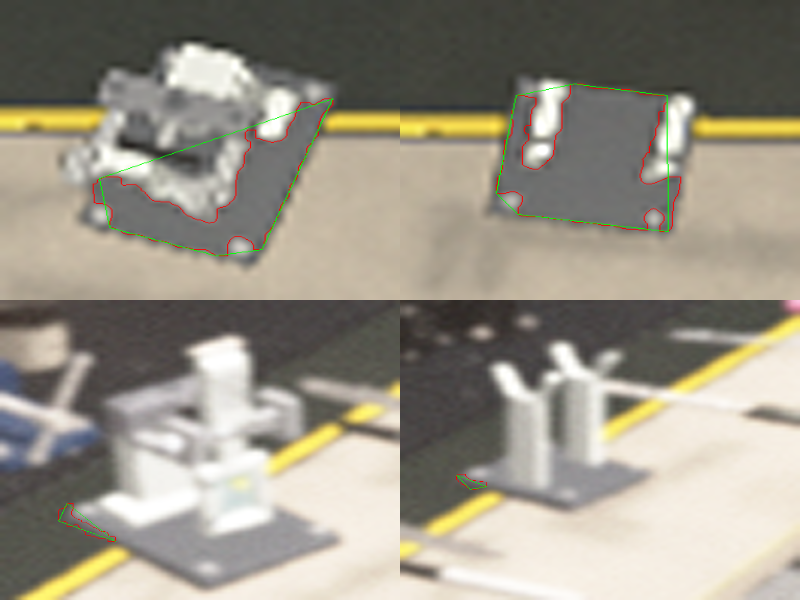

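The masks fit the bases in the top view but not in the scene view. In the enlarged crops (c2 for top, c1 for scene) the base corners can be read directly, so I'll cast those onto z=12 mm. The tab top (about (217,70) in c1) and the upright tips come from the same crops.

Run:
```python
from h import *
kt=400/48;ks=400/66
T=lambda x,y,ox,oy:((x+.5)/kt-.5+ox,(y+.5)/kt-.5+oy)
S=lambda x,y,ox,oy:((x+.5)/ks-.5+ox,(y+.5)/ks-.5+oy)
def s(n,l,uv,z): print(n,l,np.round(onz(n,uv,z)[:2],4))
for l,p in dict(FL=(80,295),FR=(250,357),RR=(332,108)).items(): s("top","hook "+l,T(*p,225,170),.012)
for l,p in dict(RL=(72,305),F=(207,418),R=(340,348)).items(): s("scene","hook "+l,S(*p,240,205),.012)
for l,p in dict(FL=(90,288),FR=(272,310),RR=(292,125),RL=(120,100)).items(): s("top","cradle "+l,T(*p,314,170),.012)
for l,p in dict(L=(68,252),F=(173,303),R=(250,250)).items(): s("scene","cradle "+l,S(*p,300,172),.012)
for l,p in dict(tabL=(190,72),tabM=(217,70),tabR=(243,62),).items(): s("scene",l,S(*p,240,205),.165)
s("scene","barR",S(283,170,240,205),.11);s("top","barL",T(75,215,225,170),.115)
s("scene","frame bottom L",S(208,338,240,205),.024);s("scene","frame bottom R",S(270,308,240,205),.024)
for l,p in dict(a=(97,100),b=(210,85),c=(160,70)).items(): s("scene","cr tip "+l,S(*p,300,172),.124)
for l,p in dict(LR=(150,112),LF=(140,205),RR=(283,135),RF=(258,230)).items(): s("top","cr tip "+l,T(*p,314,170),.124)
```

```text
top hook FL [0.46   0.2455]
top hook FR [0.4309 0.1632]
top hook RR [0.5525 0.1276]
scene hook RL [0.5741 0.2027]
scene hook F [0.4535 0.2504]
scene hook R [0.4285 0.169 ]
top cradle FL [ 0.467  -0.1148]
top cradle FR [ 0.4572 -0.2024]
top cradle RR [ 0.5478 -0.2124]
top cradle RL [ 0.5593 -0.1289]
scene cradle L [ 0.5542 -0.1363]
scene cradle F [ 0.4635 -0.1084]
scene cradle R [ 0.4536 -0.1933]
scene tabL [0.4949 0.1906]
scene tabM [0.4844 0.1826]
scene tabR [0.478  0.1696]
scene barR [0.4568 0.1706]
top barL [0.4826 0.2269]
scene frame bottom L [0.4823 0.2078]
scene frame bottom R [0.4699 0.1702]
scene cr tip a [ 0.529  -0.1328]
scene cr tip b [ 0.4789 -0.1855]
scene cr tip c [ 0.5174 -0.1917]
top cr tip LR [ 0.5317 -0.1376]
top cr tip LF [ 0.4894 -0.1332]
top cr tip RR [ 0.5219 -0.1972]
top cr tip RF [ 0.4787 -0.1858]
```

Run:
```python
from h import *
out=[]
yaw=np.radians(-18.4);c0=np.array([.4835,.183,0.]);X=np.array([np.cos(yaw),np.sin(yaw),0]);Y=np.array([-np.sin(yaw),np.cos(yaw),0])
W=lambda x,y,z:c0+x*X+y*Y+[0,0,z]
yc=np.radians(-7);C=lambda x,y,z:np.array([.505+x*np.cos(yc)-y*np.sin(yc),-.163+x*np.sin(yc)+y*np.cos(yc),z])
def box(f,x,y,z): return [f(a*x,b*y,z) for a,b in((-1,-1),(1,-1),(1,1),(-1,1))]
L=[(box(W,.006,.012,.165),(0,0,255)),(box(W,.005,.039,.115),(0,255,0)),([W(-.004,s*.02,z) for s,z in((-1,.024),(1,.024),(1,.079),(-1,.079))],(255,0,255)),
 (box(C,.045,.045,.012),(0,0,255)),(box(C,.02,.034,.124),(0,255,0)),(box(C,.02,.024,.124),(0,255,0))]
for n,bs in(("top",((225,170,48,48),(314,170,48,48))),("scene",((240,205,60,60),(300,172,60,60)))):
    im=cv2.imread(f"pics/{n}0.png")
    for x,y,w,h in bs:
        k=400/w;v=cv2.resize(im[y:y+h,x:x+w],(400,400),interpolation=cv2.INTER_CUBIC)
        for P,col in L:
            q=np.array([(proj(n,p)+.5-[x,y])*k for p in P]);cv2.polylines(v,[np.int32(q)],True,col,1)
        out.append(v[30:330] if n=="top" else v[50:350])
cv2.imwrite("pics/c4.png",np.vstack([np.hstack(out[:2]),np.hstack(out[2:])]))
o=r.get_obs();print(cv2.Rodrigues(o["tool_rot"])[0].round(3))
```

```text
[[ 0.972  0.235 -0.   ]
 [ 0.235 -0.972  0.002]
 [ 0.    -0.002 -1.   ]]
```

View pics/c4.png

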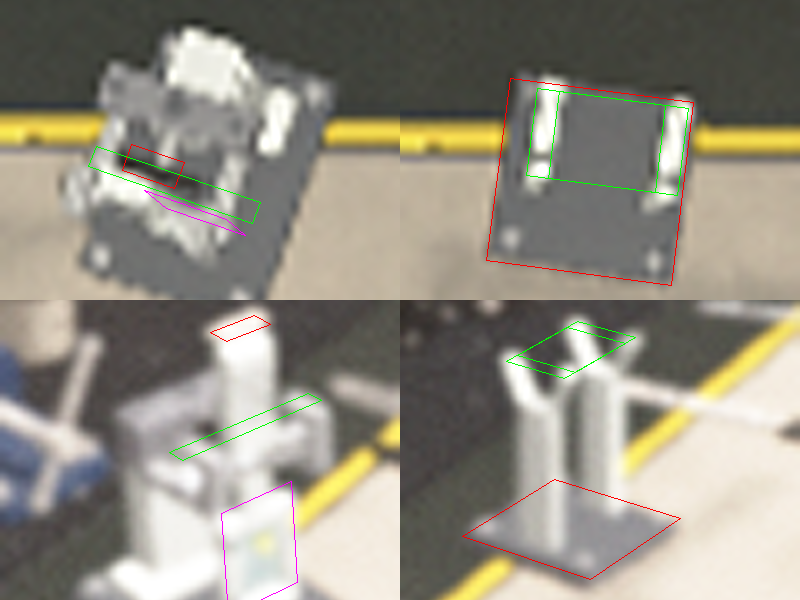

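The cradle overlay fits well. The tab is still ambiguous in the top view, so I'll take one sharper look, averaged over several frames.

Run:
```python
from h import *
o=[]
for n,(x,y) in(("top",(230,174)),("scene",(253,210))):
    im=np.mean([r.snapshot(n) for _ in range(12)],axis=0)[:,:,::-1]
    np.save(f"{n}_avg.npy",im)
    v=cv2.resize(im[y:y+44,x:x+40].astype(np.float32),(400,440),interpolation=cv2.INTER_LANCZOS4)
    v=np.clip(v,0,255).astype(np.uint8)
    v=np.uint8(255*(v/255.)**1.3)
    o.append(v)
v=np.hstack(o)
for i in range(0,800,100): cv2.line(v,(i,0),(i,6),(0,255,0),1)
for i in range(0,440,100): cv2.line(v,(0,i),(6,i),(0,255,0),1)
cv2.imwrite("pics/c5.png",v)
```

```text
(no output)
```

View pics/c5.png

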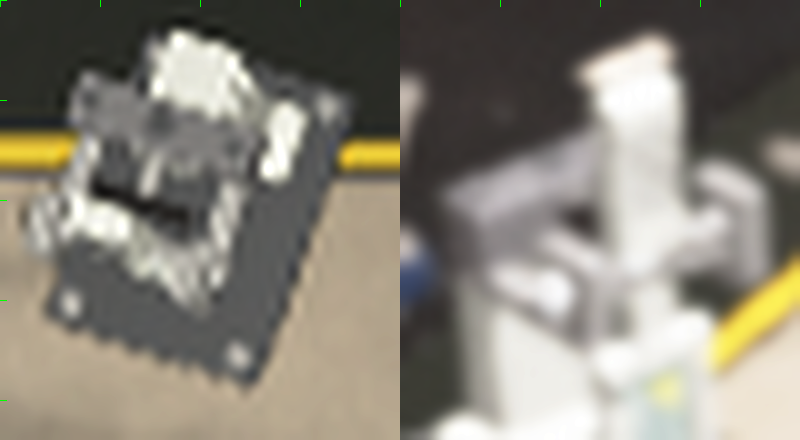

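Run:
```python
from h import *
from numpy.linalg import lstsq,norm
def tri(a,b):
    o1,d1=ray("top",a);o2,d2=ray("scene",b);d1/=norm(d1);d2/=norm(d2)
    s=lstsq(np.c_[d1,-d2],o2-o1,rcond=None)[0];p,q=o1+s[0]*d1,o2+s[1]*d2
    return ((p+q)/2).round(4),round(norm(p-q),4)
T=lambda x,y:(230+x/10-.5,174+y/10-.5)
S=lambda x,y:(253+(x-400)/10-.5,210+y/10-.5)
print("tab top",tri(T(103,220),S(632,65)),onz("top",T(103,220),.165),onz("scene",S(632,65),.165))
print("bar left",tri(T(40,228),S(550,290)),onz("top",T(40,228),.112),onz("scene",S(550,290),.11))
print("base front corner L",tri(T(45,312),(240+207/6.06-.5,205+418/6.06-.5)))
print("base FR",tri(T(250,388),(240+340/6.06-.5,205+348/6.06-.5)))
print("nominal cradle FL",tri((314+90/8.333-.5,170+288/8.333-.5),(300+173/6.06-.5,172+303/6.06-.5)))
```

```text
tab top (array([0.4743, 0.1928, 0.1725]), np.float64(0.0023)) [0.4744553  0.19365417 0.165     ] [0.48410959 0.18147467 0.165     ]
bar left (array([0.4813, 0.2286, 0.1128]), np.float64(0.0043)) [0.47949427 0.22764125 0.112     ] [0.48648983 0.225361   0.11      ]
base front corner L (array([0.4598, 0.246 , 0.0077]), np.float64(0.0041))
base FR (array([0.4318, 0.1641, 0.0083]), np.float64(0.0003))
nominal cradle FL (array([ 0.4675, -0.1148,  0.0083]), np.float64(0.0005))
```

The two views agree: tab at about (0.474, 0.192), and its lateral offset from the base centreline is only 2 mm. The hook yaw is about -18.4°. The cradle is at about (0.505, -0.163) with a yaw of about -7°. I'll move over there.

Request:
jog_arm(deltas=[4.28,-3.14,0,0,0,0,1,4.28,-3.14,0,0,0,0,1,4.28,-3.14,0,0,0,0,1,4.28,-3.14,0,0,0,0,1,4.28,-3.14,0,0,0,0,1,4.28,-3.14,0,0,0,0,1,4.28,-3.14,0,0,0,0,1,4.28,-3.14,0,0,0,0,1,4.28,-3.14,0,0,0,0,1,4.28,-3.14,0,0,0,0,1])

```text
time_s: 2.55
tcp_pos: [0.5017, -0.2491, 0.3042]
tool_rot: [3.119, 0.371, 0.001]
ft_force: [-0.3, -0.7, -0.6]
finger_gap: 0.0855
grip_force: 0.0
```

Request:
jog_arm(deltas=[0,0,0,0,0,-0.16,1,0,0,0,0,0,-0.16,1,0,0,0,0,0,-0.16,1,0,0,0,0,0,-0.16,1,0,0,0,0,0,-0.16,1,0,0,0,0,0,-0.16,1,0,0,0,0,0,-0.052,1,0,0,0,0,0,0,1])

```text
time_s: 3.55
tcp_pos: [0.5008, -0.2505, 0.304]
tool_rot: [2.549, 1.836, 0.0]
ft_force: [0.4, 1.0, 0.0]
finger_gap: 0.0855
grip_force: 0.0
```

Request:
jog_arm(deltas=[5.14,-2.07,0,0,0,0,1,5.14,-2.07,0,0,0,0,1,5.14,-2.07,0,0,0,0,1,5.14,-2.07,0,0,0,0,1,5.14,-2.07,0,0,0,0,1,5.14,-2.07,0,0,0,0,1,5.14,-2.07,0,0,0,0,1,5.14,-2.07,0,0,0,0,1,0,0,0,0,0,0,1])

```text
time_s: 4.68
tcp_pos: [0.4732, 0.1953, 0.3041]
tool_rot: [-2.544, -1.842, -0.001]
ft_force: [-0.3, -0.8, -0.2]
finger_gap: 0.0857
grip_force: 0.0
```

Run:
```python
from h import *
s=r.snapshot("scene");o=r.get_obs();print(o["tcp_pos"],o["time_s"])
cv2.imwrite("pics/c6.png",cv2.resize(s[150:270,220:340,::-1],(600,600),interpolation=cv2.INTER_CUBIC))
```

```text
[0.47340104 0.19350205 0.30390844] 4.725
```

View pics/c6.png

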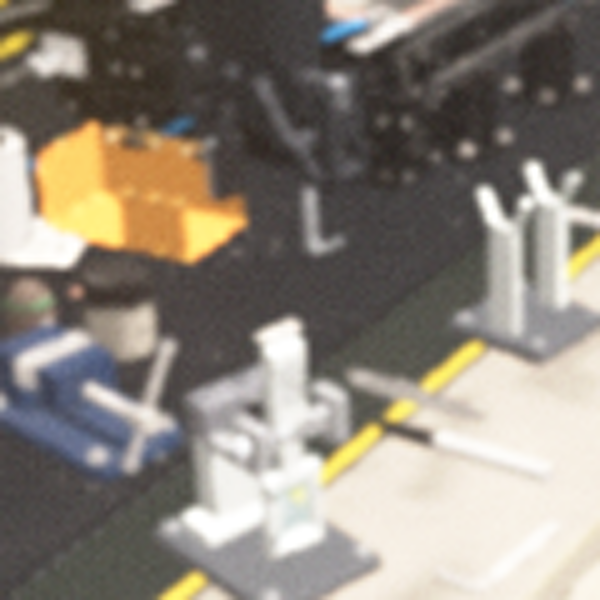

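The picture still shows the carrier on the hook at about (280,420), with the gripper above it and the way clear. I'll descend around the tab.

Request:
jog_arm(deltas=[0,0,2,0,0,0,1,0,0,2,0,0,0,1,0,0,2,0,0,0,1,0,0,2,0,0,0,1,0,0,1.5,0,0,0,1,0,0,0,0,0,0,1])

```text
time_s: 5.48
tcp_pos: [0.4731, 0.1908, 0.2076]
tool_rot: [-2.55, -1.834, 0.005]
ft_force: [0.6, -0.1, -0.0]
finger_gap: 0.0857
grip_force: 0.0
```

Request:
jog_arm(deltas=[0,0,0,0,0,0,0.6,0,0,0,0,0,0,0.45,0,0,0,0,0,0,0.4], grip_force=20)

```text
time_s: 5.85
tcp_pos: [0.4742, 0.1922, 0.2097]
tool_rot: [2.548, 1.837, 0.002]
ft_force: [0.4, 0.5, -0.8]
finger_gap: 0.0343
grip_force: 0.0
```

Request:
jog_arm(deltas=[0,0,0,0,0,0,0.33,0,0,0,0,0,0,0.29,0,0,0,0,0,0,0.26])

```text
time_s: 6.22
tcp_pos: [0.4737, 0.192, 0.2089]
tool_rot: [2.549, 1.837, -0.0]
ft_force: [-1.0, -0.5, -0.6]
finger_gap: 0.0223
grip_force: 0.0
```

Request:
jog_arm(deltas=[0,0,0,0,0,0,0.23,0,0,0,0,0,0,0.21,0,0,0,0,0,0,0.2])

```text
time_s: 6.6
tcp_pos: [0.4738, 0.192, 0.2089]
tool_rot: [-2.549, -1.837, -0.0]
ft_force: [0.8, -0.1, -0.7]
finger_gap: 0.0168
grip_force: 0.0
```

Run:
```python
from h import *
o=r.get_obs();print(o["ft_force"].round(2),o["moment"].round(3),o["finger_gap"],o["tcp_pos"])
```

```text
[ 0.79 -0.09 -0.66] [ 0.003 -0.026 -0.058] 0.016799127054198 [0.47378573 0.19196175 0.20887497]
```

Request:
jog_arm(deltas=[0,0,0,0,0,0,0.17,0,0,0,0,0,0,0.14,0,0,0,0,0,0,0.05,0,0,0,0,0,0,0], grip_force=35)

```text
time_s: 7.1
tcp_pos: [0.474, 0.1919, 0.209]
tool_rot: [2.548, 1.837, 0.001]
ft_force: [1.7, -0.5, -0.6]
finger_gap: 0.0116
grip_force: 36.5
```

Request:
jog_arm(deltas=[0,0,0,0,0,0,0,0,0,0,0,0,0,0], grip_force=60)

```text
time_s: 7.35
tcp_pos: [0.474, 0.1919, 0.2091]
tool_rot: [2.549, 1.836, 0.001]
ft_force: [1.4, -0.3, 0.5]
finger_gap: 0.0109
grip_force: 61.4
```

The tab is gripped (gap of about 11.5 mm). Next I'll push back towards the keeper, +tool y, in small steps.

Request:
jog_arm(deltas=[0,0.1,0,0,0,0,0,0,0.1,0,0,0,0,0,0,0,0,0,0,0,0,0,0,0,0,0,0,0])

```text
time_s: 7.85
tcp_pos: [0.4746, 0.1917, 0.209]
tool_rot: [-2.547, -1.835, 0.003]
ft_force: [-4.0, 0.9, 5.5]
finger_gap: 0.0112
grip_force: 62.3
```

Request:
jog_arm(deltas=[0,0.1,0,0,0,0,0,0,0.1,0,0,0,0,0,0,0,0,0,0,0,0,0,0,0,0,0,0,0])

```text
time_s: 8.35
tcp_pos: [0.4761, 0.1913, 0.209]
tool_rot: [-2.547, -1.834, 0.004]
ft_force: [-6.2, 2.4, 6.6]
finger_gap: 0.0108
grip_force: 62.4
```

Request:
jog_arm(deltas=[0,0.1,0,0,0,0,0,0,0.1,0,0,0,0,0,0,0,0,0,0,0,0,0,0,0,0,0,0,0])

```text
time_s: 8.85
tcp_pos: [0.478, 0.1906, 0.209]
tool_rot: [-2.547, -1.834, 0.004]
ft_force: [-5.8, 2.4, 6.9]
finger_gap: 0.0112
grip_force: 62.4
```

Request:
jog_arm(deltas=[0,0,-0.1,0,0,0,0,0,0,-0.1,0,0,0,0,0,0,0,0,0,0,0,0,0,0,0,0,0,0])

```text
time_s: 9.35
tcp_pos: [0.4794, 0.1899, 0.2105]
tool_rot: [-2.549, -1.836, 0.001]
ft_force: [-0.2, 1.1, -2.7]
finger_gap: 0.0109
grip_force: 60.9
```

Request:
jog_arm(deltas=[0,0.1,0,0,0,0,0,0,0.05,0,0,0,0,0,0,0,0,0,0,0,0,0,0,0,0,0,0,0])

```text
time_s: 9.85
tcp_pos: [0.4805, 0.1896, 0.2106]
tool_rot: [-2.548, -1.836, 0.001]
ft_force: [-2.9, 1.9, -3.8]
finger_gap: 0.011
grip_force: 60.9
```

Request:
jog_arm(deltas=[0,0.1,0,0,0,0,0,0,0.05,0,0,0,0,0,0,0,0,0,0,0,0,0,0,0,0,0,0,0])

```text
time_s: 10.35
tcp_pos: [0.4821, 0.189, 0.2106]
tool_rot: [-2.549, -1.836, 0.001]
ft_force: [-2.6, 1.6, -3.7]
finger_gap: 0.011
grip_force: 60.8
```

Lifting 2 mm took the bar off the floor, so friction is gone and the keeper spring now reads about 3 N. I'll continue to the stop.

Request:
jog_arm(deltas=[0,0.1,0,0,0,0,0,0,0.1,0,0,0,0,0,0,0,0,0,0,0,0,0,0,0,0,0,0,0])

```text
time_s: 10.85
tcp_pos: [0.484, 0.1885, 0.2107]
tool_rot: [-2.549, -1.836, 0.001]
ft_force: [-4.6, 1.1, -5.5]
finger_gap: 0.0112
grip_force: 60.6
```

Request:
jog_arm(deltas=[0,0.1,0,0,0,0,0,0,0.05,0,0,0,0,0,0,0,0,0,0,0,0,0,0,0,0,0,0,0])

```text
time_s: 11.35
tcp_pos: [0.4854, 0.188, 0.2107]
tool_rot: [-2.549, -1.836, 0.001]
ft_force: [-3.9, 1.5, -6.1]
finger_gap: 0.0109
grip_force: 60.5
```

Request:
jog_arm(deltas=[0,0.05,0,0,0,0,0,0,0.05,0,0,0,0,0,0,0,0,0,0,0,0,0,0,0,0,0,0,0])

```text
time_s: 11.85
tcp_pos: [0.4864, 0.1877, 0.2108]
tool_rot: [-2.549, -1.836, 0.001]
ft_force: [-5.0, 2.0, -6.4]
finger_gap: 0.0113
grip_force: 60.5
```

Request:
jog_arm(deltas=[0,0.05,0,0,0,0,0,0,0,0,0,0,0,0,0,0,0,0,0,0,0,0,0,0,0,0,0,0])

```text
time_s: 12.35
tcp_pos: [0.4869, 0.1875, 0.2108]
tool_rot: [-2.549, -1.836, 0.001]
ft_force: [-4.6, 2.4, -6.3]
finger_gap: 0.011
grip_force: 60.5
```

Request:
jog_arm(deltas=[0,0.05,0,0,0,0,0,0,0,0,0,0,0,0,0,0,0,0,0,0,0,0,0,0,0,0,0,0])

```text
time_s: 12.85
tcp_pos: [0.4873, 0.1874, 0.2107]
tool_rot: [-2.549, -1.836, 0.001]
ft_force: [-5.0, 2.0, -5.4]
finger_gap: 0.0109
grip_force: 60.5
```

Request:
jog_arm(deltas=[0,0.05,0,0,0,0,0,0,0,0,0,0,0,0,0,0,0,0,0,0,0,0,0,0,0,0,0,0])

```text
time_s: 13.35
tcp_pos: [0.4875, 0.1873, 0.2107]
tool_rot: [-2.548, -1.836, 0.002]
ft_force: [-6.2, 2.1, -4.7]
finger_gap: 0.011
grip_force: 60.6
```

The stop has been felt: TCP motion is stalling and the force is rising. I'll build it to about 11 N.

Request:
jog_arm(deltas=[0,0.1,0,0,0,0,0,0,0,0,0,0,0,0,0,0,0,0,0,0,0,0,0,0,0,0,0,0])

```text
time_s: 13.85
tcp_pos: [0.4878, 0.1872, 0.2108]
tool_rot: [-2.547, -1.835, 0.003]
ft_force: [-7.8, 3.8, -3.0]
finger_gap: 0.0112
grip_force: 60.8
```

Request:
jog_arm(deltas=[0,0.1,0,0,0,0,0,0,0,0,0,0,0,0,0,0,0,0,0,0,0,0,0,0,0,0,0,0])

```text
time_s: 14.35
tcp_pos: [0.4881, 0.1871, 0.2107]
tool_rot: [-2.546, -1.834, 0.005]
ft_force: [-11.2, 2.6, -2.6]
finger_gap: 0.011
grip_force: 61.1
```

About 11 N is on the stop. Now I'll lift gently, monitoring the force.

Request:
jog_arm(deltas=[0,0,-0.1,0,0,0,0,0,0,-0.1,0,0,0,0,0,0,-0.1,0,0,0,0,0,0,0,0,0,0,0,0,0,0,0,0,0,0])

```text
time_s: 14.98
tcp_pos: [0.4879, 0.1867, 0.2127]
tool_rot: [-2.547, -1.835, 0.007]
ft_force: [-9.2, 4.2, -6.6]
finger_gap: 0.0111
grip_force: 60.4
```

Request:
jog_arm(deltas=[0,0,-0.1,0,0,0,0,0,0,-0.1,0,0,0,0,0,0,0,0,0,0,0,0,0,0,0,0,0,0])

```text
time_s: 15.48
tcp_pos: [0.4879, 0.1865, 0.2146]
tool_rot: [-2.547, -1.835, 0.007]
ft_force: [-8.4, 2.2, -7.5]
finger_gap: 0.0112
grip_force: 60.4
```

Request:
jog_arm(deltas=[0,0.05,-0.1,0,0,0,0,0,0,-0.1,0,0,0,0,0,0,0,0,0,0,0,0,0,0,0,0,0,0])

```text
time_s: 15.98
tcp_pos: [0.488, 0.1863, 0.2164]
tool_rot: [-2.546, -1.834, 0.009]
ft_force: [-9.1, 2.4, -6.5]
finger_gap: 0.0111
grip_force: 60.2
```

Request:
jog_arm(deltas=[0,0.0,-0.1,0,0,0,0,0,0,-0.1,0,0,0,0,0,0,0,0,0,0,0,0,0,0,0,0,0,0])

```text
time_s: 16.48
tcp_pos: [0.488, 0.1863, 0.2184]
tool_rot: [-2.546, -1.835, 0.009]
ft_force: [-8.8, 2.4, -7.4]
finger_gap: 0.0111
grip_force: 60.2
```

It has passed the noses' undersides with no jam, so I'll continue up.

Request:
jog_arm(deltas=[0,0.03,-0.15,0,0,0,0,0,0,-0.15,0,0,0,0,0,0,-0.15,0,0,0,0,0,0,-0.15,0,0,0,0,0,0,0,0,0,0,0])

```text
time_s: 17.1
tcp_pos: [0.4888, 0.1861, 0.2248]
tool_rot: [-2.547, -1.835, 0.007]
ft_force: [-8.2, 1.5, -6.3]
finger_gap: 0.0109
grip_force: 60.5
```

Request:
jog_arm(deltas=[0,0.03,-0.15,0,0,0,0,0,0,-0.15,0,0,0,0,0,0,-0.15,0,0,0,0,0,0,-0.15,0,0,0,0,0,0,0,0,0,0,0])

```text
time_s: 17.73
tcp_pos: [0.489, 0.186, 0.2308]
tool_rot: [-2.547, -1.835, 0.008]
ft_force: [-9.5, 1.1, -4.8]
finger_gap: 0.0106
grip_force: 60.4
```

Request:
jog_arm(deltas=[0,0,-0.15,0,0,0,0,0,0,-0.15,0,0,0,0,0,-0.15,-0.2,0,0,0,0,0,-0.15,-0.3,0,0,0,0,0,0,-0.5,0,0,0,0,0,0,-1,0,0,0,0,0,0,-2,0,0,0,0,0,0,-2,0,0,0,0,0,0,0,0,0,0,0])

```text
time_s: 18.85
tcp_pos: [0.4892, 0.1873, 0.2983]
tool_rot: [2.548, 1.836, 0.006]
ft_force: [-5.4, 0.7, -0.6]
finger_gap: 0.0109
grip_force: 61.4
```

Run:
```python
from h import *
o=r.get_obs();print(o["tcp_pos"],o["ft_force"],cv2.Rodrigues(o["tool_rot"])[0].round(3).tolist())
```

```text
[0.4891852  0.18732235 0.29827709] [-5.40440847  0.70342743 -0.63566113] [[0.317, 0.949, 0.004], [0.949, -0.317, 0.001], [0.002, 0.003, -1.0]]
```

Request:
jog_arm(deltas=[0,0,-2,0,0,0,0,0,0,-2,0,0,0,0,-4.67,1.8,0,0,0,0,0,-4.67,1.8,0,0,0,0,0,-4.67,1.8,0,0,0,0,0,-4.67,1.8,0,0,0,0,0,-4.67,1.8,0,0,0,0,0,-4.67,1.8,0,0,0,0,0,-4.67,1.8,0,0,0,0,0,0,0,0,0,0,0,0])

```text
time_s: 20.1
tcp_pos: [0.5055, -0.1673, 0.3374]
tool_rot: [2.548, 1.827, 0.002]
ft_force: [-1.1, 0.6, -3.0]
finger_gap: 0.0112
grip_force: 61.0
```

Request:
jog_arm(deltas=[0,0,0,0,0,-0.1,0,0,0,0,0,0,-0.1,0,0,0,0,0,0,0,0,0,0,0,0,0,0,0])

```text
time_s: 20.6
tcp_pos: [0.5047, -0.1627, 0.3359]
tool_rot: [2.352, 2.079, 0.001]
ft_force: [0.1, -0.5, -3.2]
finger_gap: 0.011
grip_force: 61.0
```

Run:
```python
from h import *
o=r.get_obs();print(o["tcp_pos"],o["ft_force"],cv2.Rodrigues(o["tool_rot"])[0].round(3).tolist(),o["time_s"])
im=np.mean([r.snapshot("scene") for _ in range(8)],axis=0)[:,:,::-1].astype(np.float32);np.save("s2.npy",im)
tp=np.mean([r.snapshot("top") for _ in range(4)],axis=0)[:,:,::-1].astype(np.float32);np.save("t2.npy",tp)
x,y=290,160
a=cv2.resize(im[y:y+75,x:x+60],(480,600),interpolation=cv2.INTER_CUBIC)
t=np.load("top_avg.npy").astype(np.float32)
b=cv2.resize(t[176:208,322:352],(320,341),interpolation=cv2.INTER_CUBIC)
v=np.zeros((600,800,3),np.uint8);v[:,:480]=np.clip(a,0,255);v[:341,480:]=np.clip(b,0,255)
for i in range(0,600,80): cv2.line(v,(0,i),(6,i),(0,255,0),1);cv2.line(v,(i,0),(i,6),(0,255,0),1)
cv2.imwrite("pics/c7.png",v)
```

```text
[ 0.50473293 -0.16269678  0.33589413] [ 0.07591884 -0.47916247 -3.1624423 ] [[0.123, 0.992, 0.002], [0.992, -0.123, -0.001], [-0.001, 0.002, -1.0]] 20.6
```

View pics/c7.png

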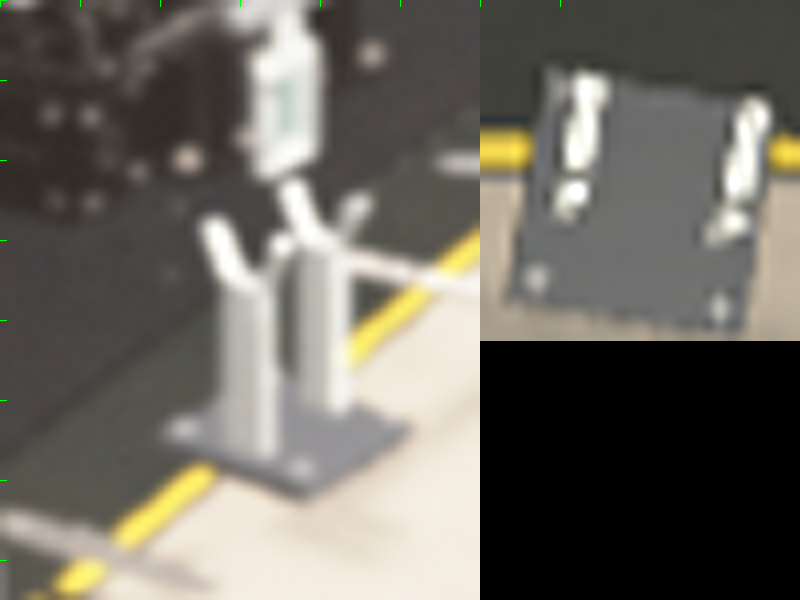

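Run:
```python
from h import *
yc=np.radians(-7);X=np.array([np.cos(yc),np.sin(yc)]);Y=np.array([-np.sin(yc),np.cos(yc)])
S=lambda x,y:(290+x/8-.5,160+y/8-.5)
T=lambda x,y:(322+(x-480)/10.667-.5,176+y/10.667-.5)
def est(n,uv,z,x,y): return (onz(n,uv,z)[:2]-x*X-y*Y).round(4)
print("carrier FL,FR",est("scene",S(262,180),.151,-.004,.02),est("scene",S(322,150),.151,-.004,-.02))
for l,p,x,y in(("F",(300,500),-.045,.045),("R",(411,430),-.045,-.045),("L",(162,430),.045,.045)): print("base scene",l,est("scene",S(*p),.012,x,y))
for l,p in(("LR",(597,80)),("LF",(570,205)),("RR",(757,102)),("RF",(725,235))): print("tip",l,onz("top",T(*p),.124)[:2].round(4))
for l,p,x,y in(("FL",(506,300),-.045,.045),("FR",(743,330),-.045,-.045),("RL",(546,70),.045,.045),("RR",(770,95),.045,-.045)): print("base top",l,est("top",T(*p),.012,x,y))
for l,p in(("LF tip",(213,222)),("RF tip",(290,185)),("RR tip",(362,203)),("LR",(285,240))): print("scene tip",l,onz("scene",S(*p),.124)[:2].round(4))
```

```text
carrier FL,FR [ 0.5056 -0.1593] [ 0.5032 -0.1641]
base scene F [ 0.5048 -0.1537]
base scene R [ 0.5021 -0.1511]
base scene L [ 0.5072 -0.1729]
tip LR [ 0.5317 -0.141 ]
tip LF [ 0.4873 -0.1316]
tip RR [ 0.5245 -0.197 ]
tip RF [ 0.4773 -0.1856]
base top FL [ 0.5082 -0.1632]
base top FR [ 0.5087 -0.1631]
base top RL [ 0.507 -0.167]
base top RR [ 0.5093 -0.1627]
scene tip LF tip [ 0.5311 -0.1403]
scene tip RF tip [ 0.5205 -0.1956]
scene tip RR tip [ 0.4804 -0.1926]
scene tip LR [ 0.4918 -0.1381]
```

The carrier and the cradle agree within about 2 mm. I'll make a small shift and descend in stages.

Request:
jog_arm(deltas=[-0.15,0.12,0,0,0,0,0,0,0,1,0,0,0,0,0,0,0.8,0,0,0,0,0,0,0.4,0,0,0,0,0,0,0.3,0,0,0,0,0,0,0.3,0,0,0,0,0,0,0.3,0,0,0,0,0,0,0.3,0,0,0,0,0,0,0,0,0,0,0])

```text
time_s: 22.32
tcp_pos: [0.505, -0.1644, 0.3006]
tool_rot: [-2.352, -2.082, 0.0]
ft_force: [0.0, -0.1, -3.4]
finger_gap: 0.0108
grip_force: 61.0
```

Request:
jog_arm(deltas=[0,0,0.5,0,0,0,0,0,0,0.5,0,0,0,0,0,0,0.5,0,0,0,0,0,0,0.5,0,0,0,0,0,0,0.5,0,0,0,0,0,0,0,0,0,0,0])

```text
time_s: 23.08
tcp_pos: [0.5049, -0.1643, 0.2752]
tool_rot: [-2.352, -2.081, 0.001]
ft_force: [-0.1, 0.6, -3.8]
finger_gap: 0.011
grip_force: 60.9
```

Request:
jog_arm(deltas=[0,0,0.6,0,0,0,0,0,0,0.6,0,0,0,0,0,0,0.6,0,0,0,0,0,0,0.6,0,0,0,0,0,0,0.6,0,0,0,0,0,0,0.6,0,0,0,0,0,0,0.6,0,0,0,0,0,0,0,0,0,0,0])

```text
time_s: 24.08
tcp_pos: [0.5048, -0.1643, 0.2331]
tool_rot: [-2.352, -2.081, 0.001]
ft_force: [0.8, 0.0, -3.6]
finger_gap: 0.0108
grip_force: 60.9
```

Request:
jog_arm(deltas=[0,0,0.2,0,0,0,0,0,0,0.2,0,0,0,0,0,0,0.2,0,0,0,0,0,0,0.2,0,0,0,0,0,0,0.2,0,0,0,0,0,0,0,0,0,0,0])

```text
time_s: 24.82
tcp_pos: [0.505, -0.1644, 0.2236]
tool_rot: [-2.352, -2.082, 0.0]
ft_force: [-0.2, 0.3, -3.2]
finger_gap: 0.0109
grip_force: 61.0
```

Request:
jog_arm(deltas=[0,0,0.15,0,0,0,0,0,0,0.15,0,0,0,0,0,0,0.15,0,0,0,0,0,0,0.15,0,0,0,0,0,0,0,0,0,0,0])

```text
time_s: 25.45
tcp_pos: [0.5051, -0.1644, 0.2177]
tool_rot: [-2.353, -2.082, 0.0]
ft_force: [-0.3, -0.4, -3.5]
finger_gap: 0.0109
grip_force: 61.0
```

Request:
jog_arm(deltas=[0,0,0.1,0,0,0,0,0,0,0.1,0,0,0,0,0,0,0.1,0,0,0,0,0,0,0.1,0,0,0,0,0,0,0,0,0,0,0])

```text
time_s: 26.08
tcp_pos: [0.5051, -0.1644, 0.2137]
tool_rot: [-2.353, -2.082, 0.0]
ft_force: [-0.5, -0.0, -4.5]
finger_gap: 0.0115
grip_force: 61.0
```

Request:
jog_arm(deltas=[0,0,0.1,0,0,0,0,0,0,0.1,0,0,0,0,0,0,0.1,0,0,0,0,0,0,0,0,0,0,0,0,0,0,0,0,0,0])

```text
time_s: 26.7
tcp_pos: [0.5052, -0.1644, 0.2109]
tool_rot: [-2.353, -2.082, -0.0]
ft_force: [-0.4, -0.7, -2.8]
finger_gap: 0.0111
grip_force: 61.0
```

Request:
jog_arm(deltas=[0,0,0.05,0,0,0,0,0,0,0.05,0,0,0,0,0,0,0,0,0,0,0,0,0,0,0,0,0,0])

```text
time_s: 27.2
tcp_pos: [0.5053, -0.1645, 0.21]
tool_rot: [2.353, 2.082, 0.0]
ft_force: [0.2, -0.5, -2.9]
finger_gap: 0.011
grip_force: 61.0
```

Request:
jog_arm(deltas=[0,0,0.05,0,0,0,0,0,0,0.05,0,0,0,0,0,0,0,0,0,0,0,0,0,0,0,0,0,0])

```text
time_s: 27.7
tcp_pos: [0.5055, -0.1645, 0.2091]
tool_rot: [2.352, 2.081, 0.001]
ft_force: [1.1, -0.9, -2.1]
finger_gap: 0.0108
grip_force: 61.2
```

Request:
jog_arm(deltas=[0,0,0.05,0,0,0,0,0,0,0.05,0,0,0,0,0,0,0,0,0,0,0,0,0,0,0,0,0,0])

```text
time_s: 28.2
tcp_pos: [0.5055, -0.1645, 0.2091]
tool_rot: [2.352, 2.081, 0.001]
ft_force: [-0.9, 1.7, 4.4]
finger_gap: 0.0109
grip_force: 62.4
```

The bar has seated at exactly the expected height. Releasing.

Request:
jog_arm(deltas=[0,0,-0.03,0,0,0,0,0,0,0,0,0,0,0.15,0,0,0,0,0,0,0.2,0,0,0,0,0,0,0.3,0,0,0,0,0,0,0.5,0,0,0,0,0,0,0.7,0,0,0,0,0,0,0.7], grip_force=20)

```text
time_s: 29.08
tcp_pos: [0.5052, -0.1644, 0.2082]
tool_rot: [-2.353, -2.082, -0.0]
ft_force: [-0.8, -0.4, 0.4]
finger_gap: 0.0596
grip_force: 0.0
```

Request:
jog_arm(deltas=[0,0,-1,0,0,0,0.7,0,0,-2,0,0,0,0.7,0,0,-3,0,0,0,0.7,0,0,-3,0,0,0,0.7,0,0,-3,0,0,0,0.7,0,0,0,0,0,0,0.7])

```text
time_s: 29.82
tcp_pos: [0.5068, -0.165, 0.3323]
tool_rot: [2.348, 2.078, 0.005]
ft_force: [-0.4, -0.2, 0.3]
finger_gap: 0.0598
grip_force: 0.0
```

Run:
```python
from h import *
o=r.get_obs();print(o["tcp_pos"],o["ft_force"],o["time_s"])
im=np.mean([r.snapshot("scene") for _ in range(4)],axis=0)[:,:,::-1].astype(np.float32)
t=np.mean([r.snapshot("top") for _ in range(2)],axis=0)[:,:,::-1].astype(np.float32)
a=cv2.resize(im[160:235,290:350],(480,600),interpolation=cv2.INTER_CUBIC)
b=cv2.resize(t[150:250,180:340],(320,200),interpolation=cv2.INTER_CUBIC)
v=np.zeros((600,800,3),np.uint8);v[:,:480]=np.clip(a,0,255);v[:200,480:]=np.clip(b,0,255)
cv2.imwrite("pics/c8.png",v)
```

```text
[ 0.50675634 -0.16501154  0.33227035] [-0.40635423 -0.1991849   0.32897969] 29.825
```

View pics/c8.png

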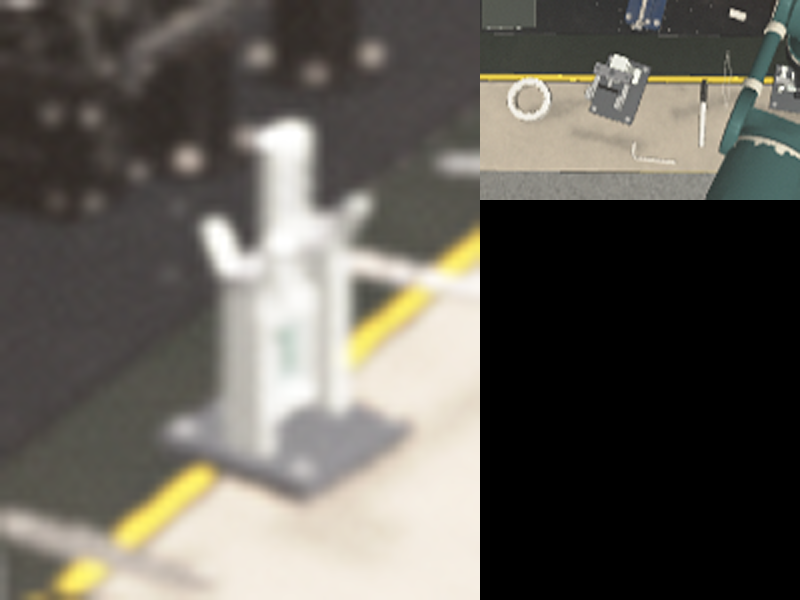

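The carrier hangs upright in the cradle with its bar in both notches (around (290,240)). The hook is empty and the bystanders in view have not moved. Let the arm come to rest, then hand in.

Request:
jog_arm(deltas=[0,0,0,0,0,0,0.7,0,0,0,0,0,0,0.7,0,0,0,0,0,0,0.7,0,0,0,0,0,0,0.7])

```text
time_s: 30.62
tcp_pos: [0.5052, -0.1644, 0.3282]
tool_rot: [-2.353, -2.082, -0.0]
ft_force: [-0.4, -0.2, -0.9]
finger_gap: 0.0597
grip_force: 0.0
```

```bash
python3 -c "
from cell import r
print(r.finish_job())"
```

```text
the job is handed in; nothing more can be done
None
```

I took the carrier off the hook with the keeper held pressed (horizontal force peaked near 11 N), hung it in the cradle, released it and handed the job in at about 31 s; the hand-in returned no verdict.

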